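Line up air fittings by size on the sprung kitting platform

TASK

Stand the four straight push-in fittings upright on the four yellow marks of the sprung platform, one centred on each mark, in order of size with the smallest next to the red end block and the largest at the other end. The platform sinks as it is loaded: never press it down onto its bottom stop.

Things in the scene. Friction and masses are not known exactly. Their poses are not given: they have to be found in the camera images.
- fitting_xs: The smallest of four loose straight push-in air fittings, upright on the bench, about 30 g +-20%. Round: nickel thread 14 mm across from 0 to 11 mm up, then nickel hex and black collar 18 mm across from 11 to 34 mm, blue release ring 13 mm across on top; 38 mm tall in all. Origin: centre of its underside, z up. Grip it by the collar or hex from above, in any direction.
- fitting_s: The second smallest of four loose straight push-in air fittings, upright on the bench, about 60 g +-20%. Round: nickel thread 19 mm across from 0 to 14 mm up, then nickel hex and black collar 24 mm across from 14 to 43 mm, blue release ring 18 mm across on top; 48 mm tall in all. Origin: centre of its underside, z up. Grip it by the collar or hex from above, in any direction.
- fitting_m: The second largest of four loose straight push-in air fittings, upright on the bench, about 120 g +-20%. Round: nickel thread 25 mm across from 0 to 18 mm up, then nickel hex and black collar 31 mm across from 18 to 54 mm, blue release ring 23 mm across on top; 60 mm tall in all. Origin: centre of its underside, z up. Grip it by the collar or hex from above, in any direction.
- fitting_l: The largest of four loose straight push-in air fittings, upright on the bench, about 220 g +-20%. Round: nickel thread 31 mm across from 0 to 22 mm up, then nickel hex and black collar 39 mm across from 22 to 67 mm, blue release ring 29 mm across on top; 74 mm tall in all. Origin: centre of its underside, z up. Grip it by the collar or hex from above, in any direction.
- seat_a: Mark 1 of 4 from the row's +y end: flat yellow disc, 43 mm across (white edge, 48 mm in all), on the sprung platform. Origin: centre of its top face, z up, y along the row towards the +y end. Marks are 68 mm apart in a straight line, within 0.25 rad of world y; platform 85 mm wide, 60 mm above the bench when empty, sinks level under load.
- seat_b: Mark 2 of 4 from the row's +y end: flat yellow disc, 43 mm across (white edge, 48 mm in all), on the sprung platform. Origin: centre of its top face, z up, y along the row towards the +y end. Marks are 68 mm apart in a straight line, within 0.25 rad of world y; platform 85 mm wide, 60 mm above the bench when empty, sinks level under load.
- seat_c: Mark 3 of 4 from the row's +y end: flat yellow disc, 43 mm across (white edge, 48 mm in all), on the sprung platform. Origin: centre of its top face, z up, y along the row towards the +y end. Marks are 68 mm apart in a straight line, within 0.25 rad of world y; platform 85 mm wide, 60 mm above the bench when empty, sinks level under load.
- seat_d: Mark 4 of 4 from the row's +y end: flat yellow disc, 43 mm across (white edge, 48 mm in all), on the sprung platform. Origin: centre of its top face, z up, y along the row towards the +y end. Marks are 68 mm apart in a straight line, within 0.25 rad of world y; platform 85 mm wide, 60 mm above the bench when empty, sinks level under load.
- red_stop: The fixed red block, 85 x 30 x 58 mm high, which stands at one end of the row (either end, 65 mm from the nearest mark) and shows where the row begins; an equal grey block stands at the other end. Origin: centre of its underside.
- platform (a joint): How far the sprung platform has sunk, m: 0 empty at its top, 0.045 on its bottom stop. It moves straight down, level, on damped springs of 300 N/m (about 3 mm for each 100 g; about 14 mm with all four fittings).
There are look-alikes about, which are no part of the job. Leave any orange look-alike of the fitting_m alone. Leave any orange look-alike of the fitting_xs alone.

How it is judged:
By the outcome, as a careful person would: the job done as asked, in the order asked, and still so for the second after the job is handed in, with the robot touching nothing.
It also fails if it takes over 112 s, if anything falls off the work surface, if the arm or the gripper's body presses on something with over 40 N, if the wrist force passes 120 N, or if a joint passes its speed limit or range.

ROBOT

A 6-joint arm with a two-finger parallel gripper is mounted at the origin on the work surface. World frame = base frame: x ahead of the robot, y to its left, z up, the work surface at z = 0. Lengths are in mm, angles in rad, forces in N, time in s.
With the tool pointing down it reaches from about 350 to 850 mm from the base axis. Payload 8.1 kg.
Tool frame: the origin (TCP) lies midway between the tips of the shut fingers; the grasp point (between the pads) lies 19 mm behind it; z points along the fingers, y is the line along which they close (so a half turn about z gives the same grasp; the last joint's range is limited). The gripper opens to 85 mm and grips with 20 to 120 N. Pads are 22 mm wide; open, the fingers measure 114 mm over their backs; the gripper's body (76 mm by 85 mm) begins 54 mm behind the grasp point. The pads swing forward as they close: fully open they stand 13 mm farther back than shut.
Start: joints at [-1.377, 0.13, 1.488, -0, 1.523, -0.085], TCP at [165.142, -576.831, 231.292] pointing down, gripper open.
Joint ranges: [-2.96, 2.96], [-0.89, 2.26], [0.02, 2.5], [-1.34, 4.48], [0, 2.73], [-2.66, 2.66]. Speed limits (rad/s): [2.39, 2.39, 2.79, 3.14, 3.14, 3.14].

INTERFACE

Orientations are given as a 3x3 rotation matrix whose columns are the frame's x, y, z axes.
In Python, from workcell import env, hand, kinematics, vision, sensors gives the robot as it stands. Calls block until the motion is done:
- env.goto(position, orientation): joint-space move of the TCP to a pose.
- env.move_linear(position, speed=150, rotation=None): straight line of the TCP; rotation=None keeps the orientation; speed is the mean speed in mm/s.
- env.move_j(angles): joint-space move.
- hand.move_gripper(opening, force=None): finger opening in mm; force is the grip in N (None keeps the last); returns when the fingers have stopped.
- env.hold(seconds).
- kinematics.inverse_kinematics(position, orientation): joint angles nearest the present ones, or None.
- vision.grab_frame(name): name is "scene" or "top" or "wrist"; returns the picture (400x640x3 uint8, red, green, blue); there is no depth.
- vision.camera_params(name): a dict with "fov_y" (degrees; the focal length in pixels is half the picture's height over the tangent of half this angle, whatever the lens; pixels are square), "cx", "cy" (the principal point, pixels), "R" (3x3) and "t" (3): a world point X has camera coordinates R X + t. Camera axes: x right, y down, z forward; pixel columns grow to the right and rows downward; lengths in mm; the calibration is good to about 2 mm. The wrist camera is an equidistant fisheye: a pixel r from the principal point sees the ray r / f radians off the axis. A picture is of the moment at which its call begins: read the wrist's pose just before it. camera_params takes no time and is no camera call; for the wrist camera it gives the pose at the moment of the call.
A pose or a line that the arm cannot do raises env.MotionError and nothing moves.
- env.hand_in(): hands the job in; it is judged then, once.
Readings, each from a call of its own:
- sensors.current_clock(): time.
- sensors.current_joint_pos(): joint angles.
- sensors.current_joint_velocities(): joint speeds.
- sensors.current_joint_torque(): joint torques, N m.
- sensors.current_position(): TCP position.
- sensors.current_eef_rot(): TCP orientation.
- sensors.current_ft_force(): force on the tool from outside, world axes, zero at the start.
- sensors.current_wrist_torque(): the same for the moment, N m.
- sensors.current_finger_gap(): finger opening in mm.
- sensors.current_grasp_force(): force on a finger pad.
Only numpy, scipy, OpenCV 4.12 (cv2) and the standard library are available. Lean on these libraries where they do the work, as an engineer would, in place of code of your own. Each camera call takes 0.05 s, during which the arm holds its last target. There are 200 camera calls.

## Working session

There is one attempt and no reset: what is moved stays moved. The work goes in short steps, each a Python script; the robot and the scene stay as the last script left them, time stands still between calls to the robot, and variables do not carry over. Pictures are saved under pics/ and viewed, at most 14 in all, crops included, and the job is handed in when it is done.

```bash
mkdir -p pics; ls; python3 - <<'E'
from workcell import env, hand, kinematics, vision, sensors
import cv2
for n in("scene","top"):
    cv2.imwrite(f"pics/{n}0.png",vision.grab_frame(n)[...,::-1]); p=vision.camera_params(n); print(n,p)
print(sensors.current_clock(), sensors.current_eef_rot())
E
```

```text
pics
scene {'fov_y': 53.01305494144347, 'cx': 319.4982012020219, 'cy': 196.8541423999393, 'R': array([[-0.73637712,  0.67649168,  0.01037991],
       [ 0.53551551,  0.59216028, -0.60213731],
       [-0.41348745, -0.43784154, -0.79832507]]), 't': array([ 389.41895639, -241.99092875,  980.65987815])}
top {'fov_y': 55.70925723268613, 'cx': 321.5571684400864, 'cy': 198.54929003805807, 'R': array([[-7.65876918e-02, -9.97062809e-01, -2.84375989e-04],
       [-9.73946641e-01,  7.48731155e-02, -2.14060637e-01],
       [ 2.13453192e-01, -1.61174431e-02, -9.76820333e-01]]), 't': array([ 48.71926741, 536.55672219, 712.43523129])}
0.1 [[ 9.61384639e-01  2.75207975e-01 -3.82065477e-04]
 [ 2.75208221e-01 -9.61383133e-01  1.70505493e-03]
 [ 1.01933410e-04 -1.74436118e-03 -9.99998473e-01]]
```

View pics/scene0.png

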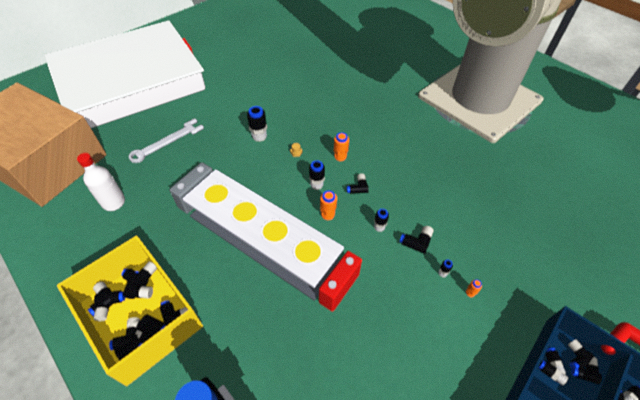

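View pics/top0.png

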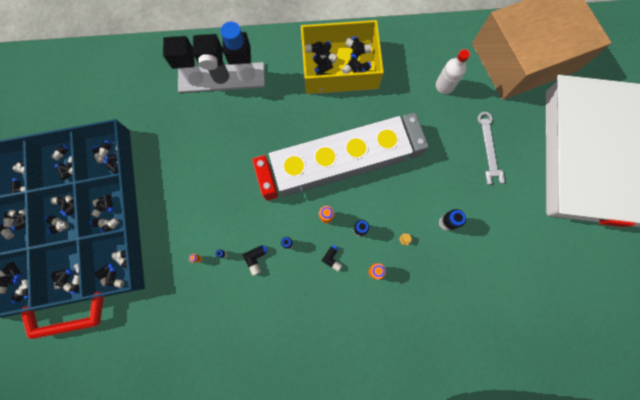

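The row runs with its red end at +y (top image (264,176)), so xs→a, s→b, m→c, l→d.

Candidates (top image):
- **Blue-ringed, upright:** l (456,217), m (361,227), s (287,242), xs (221,253).
- **Look-alikes to avoid:** orange m-size at (326,213) and (377,271), orange xs-size at (194,258), elbows at (255,258) and (331,257), brass plug at (405,239).

I choose the four blue-ringed black ones.

```bash
cat > loc.py <<'E'
import numpy as np, cv2
from scipy.optimize import least_squares
from workcell import vision
F={'xs':(13,34,38,18),'s':(18,43,48,24),'m':(23,54,60,31),'l':(29,67,74,39)}
def proj(p,X):
    c=np.asarray(X,float)@p['R'].T+p['t']; f=200/np.tan(np.radians(p['fov_y'])/2)
    return c[:,:2]/c[:,2:]*f+[p['cx'],p['cy']]
def cyl(x,y,d,z0,z1):
    a=np.linspace(0,2*np.pi,48,endpoint=False)
    return np.vstack([np.c_[x+d/2*np.cos(a),y+d/2*np.sin(a),0*a+z] for z in(z0,z1)])
def hullc(pts):
    m=cv2.moments(cv2.convexHull(pts.astype(np.float32))); return np.array([m['m10'],m['m01']])/m['m00']
def blob(img,lo,hi,px,rad=15):
    h=cv2.cvtColor(cv2.resize(img,None,fx=4,fy=4,interpolation=cv2.INTER_CUBIC),cv2.COLOR_RGB2HSV)
    m=cv2.inRange(h,lo,hi); yy,xx=np.mgrid[:m.shape[0],:m.shape[1]]
    m[np.hypot(xx/4-px[0],yy/4-px[1])>rad]=0
    n,l,s,c=cv2.connectedComponentsWithStats(m)
    if n<2: return None,0
    k=1+np.argmax(s[1:,4]); ys,xs=np.nonzero(l==k)
    return hullc((np.c_[xs,ys]+.5)/4-.5),s[k,4]/16
BLUE=((105,120,60),(130,255,255)); YEL=((20,120,120),(35,255,255))
def fit(obs,model,x0):
    r=lambda v:np.concatenate([hullc(proj(p,model(*v)))-o for p,o in obs])
    s=least_squares(r,x0,diff_step=1e-4); return s.x,s.fun
E
cat > see.py <<'E'
from loc import *
P={n:vision.camera_params(n) for n in('scene','top')}; I={n:cv2.imread(f'pics/{n}0.png')[...,::-1].copy() for n in P}
px={'xs':((446,265),(221,253)),'s':((381,214),(287,242)),'m':((316,166),(361,227)),'l':((256,113),(456,217))}
for k,(a,b) in px.items():
    d,z0,z1,_=F[k]; o=[]
    for n,q in(('scene',a),('top',b)):
        c,ar=blob(I[n],*BLUE,q,12); o.append((P[n],c)); print(k,n,c.round(1),ar,end=' ')
    f=lambda x,y:cyl(x,y,d,z0,z1)
    print(*[fit(oo,f,[450.,0.])[0].round(1) for oo in(o[:1],o[1:],o)])
S=[]
for i,(a,b) in enumerate([((308,252),(294,166)),((275,231),(325,156)),((245,212),(356,148)),((217,194),(387,139))]):
    o=[(P[n],blob(I[n],*YEL,q,14)[0]) for n,q in(('scene',a),('top',b))]
    f=lambda x,y:cyl(x,y,43,60,60)
    r=[fit(oo,f,[600.,0.])[0].round(1) for oo in(o[:1],o[1:],o)]; print('seat','abcd'[i],*r); S.append(r[2])
S=np.array(S); print(np.linalg.norm(np.diff(S,axis=0),axis=1))
c=I['top'][195:295,175:485]; cv2.imwrite('pics/crop.png',cv2.resize(c,None,fx=2.5,fy=2.5,interpolation=cv2.INTER_CUBIC)[...,::-1])
E
python3 see.py
```

```text
xs scene [447.7 263.6] 57.25 xs top [219.  253.1] 45.75 [448.4 227.1] [447.2   0. ] [417.2   0. ]
s scene [382.4 213.5] 79.8125 s top [286. 242.] 77.875 [435.   0.] [457.8   0. ] [447.3   0. ]
m scene [316.5 165.9] 107.3125 m top [361.6 226.5] 126.875 [493.   0.] [475.3   0. ] [484.   0.]
l scene [255.5 111.9] 134.5625 l top [456.8 217.5] 185.625 [533.8   0. ] [475.9   0. ] [505.4   0. ]
seat a [604.1   0. ] [613.5   0. ] [607.9   0. ]
seat b [628.5  -3.6] [627.7  -0. ] [628.5   0. ]
seat c [651.6   0. ] [641.7   0. ] [647.9   0. ]
seat d [672.2   0. ] [655.7   0. ] [666.3   0. ]
[20.6 19.4 18.4]
```

View pics/crop.png

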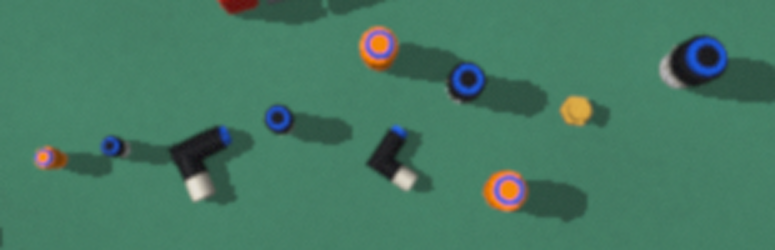

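The crop shows the four black bodies with blue rings at crop (113,146), (278,118), (467,81) and (705,57). The orange ones have orange centres and bodies, so the choice stands. The fit failed because the relative finite-difference step collapses at y=0; I'll fix that.

```bash
python3 - <<'E'
s=open('loc.py').read()
i=s.index("    r=lambda v"); s=s[:i]+"""    r=lambda v:np.concatenate([hullc(proj(p,model(*(v*100-1000))))-o for p,o in obs])
    s=least_squares(r,(np.array(x0)+1000)/100,diff_step=1e-4); return s.x*100-1000,s.fun
"""
open('loc.py','w').write(s)
E
python3 see.py
```

```text
xs scene [447.7 263.6] 57.25 xs top [219.  253.1] 45.75 [448.4 227.1] [446.4 223.6] [447.4 225.8]
s scene [382.4 213.5] 79.8125 s top [286. 242.] 77.875 [459.4  89.4] [457.4  85.7] [458.2  87.6]
m scene [316.5 165.9] 107.3125 m top [361.6 226.5] 126.875 [477.5 -65.1] [475.6 -68.3] [476.2 -67. ]
l scene [255.5 111.9] 134.5625 l top [456.8 217.5] 185.625 [ 479.2 -252.6] [ 477.2 -256.4] [ 477.7 -255.3]
seat a [614.   62.7] [613.   60.1] [613.6  61.6]
seat b [628.5  -3.6] [627.7  -6.3] [628.1  -4.8]
seat c [643. -70.] [642.3 -72.7] [642.6 -71.4]
seat d [ 657.5 -136.2] [ 656.9 -139.2] [ 657.  -137.8]
[67.96477029 68.16017899 67.94350594]
```

Both cameras agree to about 3 mm (a common bias). I'll add one wrist view as a third estimate.

```bash
cat > wv.py <<'E'
from loc import *
def projf(p,X):
    c=np.asarray(X,float)@p['R'].T+p['t']; f=200/np.tan(np.radians(p['fov_y'])/2)
    r=np.hypot(c[:,0],c[:,1]); return c[:,:2]/r[:,None]*(f*np.arctan2(r,c[:,2]))[:,None]+[p['cx'],p['cy']]
import loc
_pin=loc.proj
loc.proj=lambda p,X:(projf if p.get('fish') else _pin)(p,X)
def wrist(name=None):
    p=dict(vision.camera_params('wrist'),fish=1); im=vision.grab_frame('wrist')
    if name: cv2.imwrite(name,im[...,::-1])
    return p,im
def measure(p,im,model,x0,hsv,rad):
    q=hullc(loc.proj(p,model(*x0)))
    if not(0<q[0]<640 and 0<q[1]<400): return None
    c,a=blob(im,*hsv,q,rad); return None if c is None else (fit([(p,c)],model,x0)[0],a)
fm=lambda k:(lambda x,y:cyl(x,y,*F[k][:3]))
sm=lambda z=60:(lambda x,y:cyl(x,y,43,z,z))
FIT={'xs':(447.4,225.8),'s':(458.2,87.6),'m':(476.2,-67.),'l':(477.7,-255.3)}
SEAT={'a':(613.6,61.6),'b':(628.1,-4.8),'c':(642.6,-71.4),'d':(657.,-137.8)}
E
python3 - <<'E'
from wv import *
from workcell import env,sensors
R=np.array([[0,1,0],[1,0,0],[0,0,-1.]])
env.goto([500,-40,330],R); print(sensors.current_clock(),sensors.current_joint_pos())
p,im=wrist('pics/w1.png'); print(-p['R'].T@p['t'],p['R'][2],p['fov_y'])
for k in FIT: print(k,loc.proj(p,cyl(*FIT[k],*F[k][:3])).mean(0).round(),measure(p,im,fm(k),FIT[k],BLUE,16))
for k in SEAT: print(k,loc.proj(p,cyl(*SEAT[k],43,60,60)).mean(0).round(),measure(p,im,sm(),SEAT[k],YEL,22))
E
```

```text
2.3833 [-1.83432633e-01 -1.56587450e-01  1.59521864e+00 -2.47936517e-04
  1.70337127e+00 -1.82056508e-01]
[499.76763905  30.50321543 471.70272996] [-0.00201063 -0.28300589 -0.95911606] 65.70646984690485
xs [283. -20.] None
s [289.  69.] (array([457.67207598,  85.76082093]), np.float64(137.25))
m [303. 181.] (array([475.82136907, -68.78511674]), np.float64(214.9375))
l [306. 301.] (array([ 477.2431039 , -256.40970787]), np.float64(236.0625))
a [405.  89.] (array([612.83393955,  59.8166495 ]), np.float64(688.875))
b [414. 138.] (array([627.37059282,  -6.4706107 ]), np.float64(659.25))
c [420. 185.] (array([641.9000373 , -72.86366043]), np.float64(589.1875))
d [425. 229.] (array([ 656.41986566, -139.19042503]), np.float64(506.0625))
```

View pics/w1.png

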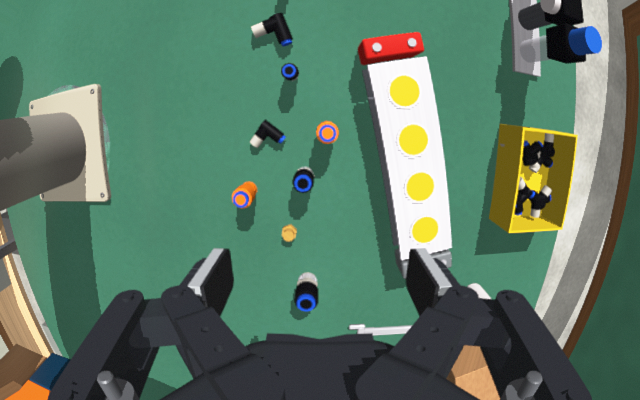

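The wrist view shows s (289,70), m (303,180) and l (306,300) upright, with seats a–d at (405,90)–(425,230). It agrees with the top camera to under 1 mm, so I'll use that frame. Starting with m → c as the trial.

```bash
cat > pp.py <<'E'
from wv import *
from workcell import env,hand,sensors
FIT={'xs':(446.5,223.9),'s':(457.5,85.7),'m':(475.7,-68.5),'l':(477.2,-256.4)}
SEAT={'a':(612.9,60.0),'b':(627.5,-6.4),'c':(642.1,-72.8),'d':(656.6,-139.2)}
H={'xs':4,'s':9,'m':16,'l':24}; M={'xs':.03,'s':.06,'m':.12,'l':.22}
def Rot(a): # closing axis at angle a from world x
    c,s=np.cos(a),np.sin(a); y=np.array([c,s,0]); z=np.array([0,0,-1.]); return np.c_[np.cross(y,z),y,z]
sag=lambda m:m*9.81/300*1000
def pick(k,dxy=(0,0)):
    x,y=np.array(FIT[k])+dxy; D=F[k][3]; h=H[k]
    hand.move_gripper(D+26,30)
    env.goto([x,y,h+100],Rot(0)); env.move_linear([x,y,h],120)
    hand.move_gripper(max(D-10,0),30)
    print(k,'gap',sensors.current_finger_gap(),'F',sensors.current_grasp_force())
    env.move_linear([x,y,200],200)
def place(k,s,done,dxy=(0,0)):
    x,y=np.array(SEAT[s])+dxy; h=H[k]; D=F[k][3]; z=60-sag(sum(M[d] for d in done))+h; R=Rot(0.214)
    env.goto([x,y,200],R); env.move_linear([x,y,z+12],150); f0=sensors.current_ft_force()[2]
    env.move_linear([x,y,z-0.85*sag(M[k])],25); env.hold(.3)
    print('press',sensors.current_ft_force()[2]-f0,'gap',sensors.current_finger_gap())
    hand.move_gripper(D+14,30); env.hold(.3)
    env.move_linear([x,y,220],150); print('t',sensors.current_clock())
def check(done,tag,view=None):
    P={n:(vision.camera_params(n),vision.grab_frame(n)) for n in('scene','top')}
    z=60-sag(sum(M[d] for d,_ in done))
    for k,s in done:
        d,z0,z1,_=F[k]; x0=SEAT[s]; f=lambda x,y:cyl(x,y,d,z+z0,z+z1)
        for n,(p,im) in P.items():
            r=measure(p,im,f,x0,BLUE,10); b=np.array([.9,2.9]) if n=='scene' else 0
            print(k,s,n,'none' if r is None else ((r[0]-b-x0).round(1),r[1]))
    if view:
        cv2.imwrite(f'pics/{tag}.png',P[view][1][...,::-1])
E
python3 - <<'E'
from pp import *
pick('m'); place('m','c',[])
env.goto([450,200,230],Rot(0))
check([('m','c')],'c1','scene')
E
```

```text
m gap 30.448963152654606 F 29.414071440696716
press 0.07737920618852279 gap 29.97673079061328
t 10.5
m c scene (array([-1.2,  0. ]), np.float64(146.4375))
m c top (array([-1.7,  0.5]), np.float64(107.0))
```

View pics/c1.png

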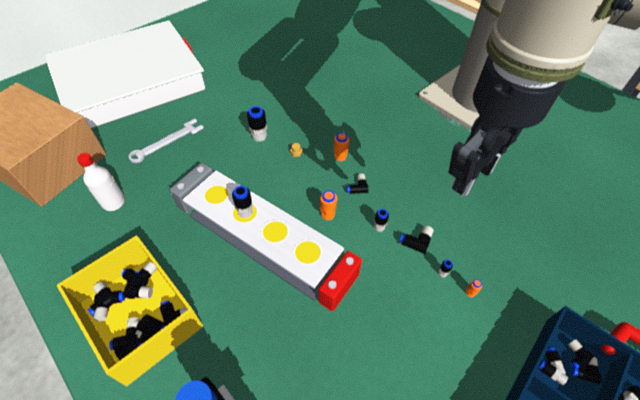

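m stands upright on mark c at (243,200), about 1.5 mm short in x, so I'll trim by +1.3. The press reading was lower than expected; I'll step the descent for l and watch the force.

```bash
python3 - <<'E'
s=open('pp.py').read()
s=s.replace("f0=sensors","env.hold(.3); f0=sensors").replace("    env.move_linear([x,y,z-0.85*sag(M[k])],25); env.hold(.3)\n","""    for dz in (1.5,-.4*sag(M[k]),-.85*sag(M[k])):
        env.move_linear([x,y,z+dz],25); env.hold(.25); print(round(dz,1),round(sensors.current_ft_force()[2]-f0,2),sensors.current_position()[2]-z-dz)
""")
open('pp.py','w').write(s)
E
python3 - <<'E'
from pp import *
pick('l'); place('l','d',['m'],(1.3,0))
env.goto([450,200,230],Rot(0))
check([('m','c'),('l','d')],'c2','top')
E
```

```text
l gap 38.18548756767816 F 29.740294218063354
1.5 1.14 0.1768519664867938
-2.9 1.94 0.058733334413346494
-6.1 1.94 0.14263050619792672
press 1.9366894036597901 gap 38.17156750795555
t 21.95
m c scene (array([-1.3, -0.3]), np.float64(140.25))
m c top (array([-1.5,  0.5]), np.float64(106.3125))
l d scene (array([ 0.3, -1.3]), np.float64(205.8125))
l d top (array([0.8, 0.2]), np.float64(171.0625))
```

View pics/c2.png

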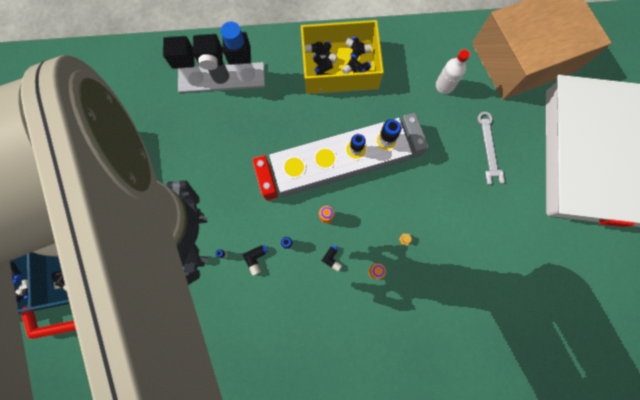

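m and l stand on c (357,146) and d (389,134), both centred to within 2 mm. On to s and xs.

```bash
python3 - <<'E'
from pp import *
pick('s'); place('s','b',['m','l'],(1,0))
pick('xs'); place('xs','a',['m','l','s'],(1,0))
env.goto([300,-400,300],Rot(-.9))
check([('m','c'),('l','d'),('s','b'),('xs','a')],'c3','scene')
im=vision.grab_frame('top')[100:220,230:450]; cv2.imwrite('pics/c3t.png',cv2.resize(im,None,fx=3.5,fy=3.5,interpolation=2)[...,::-1])
E
```

```text
s gap 23.094164650128757 F 29.214341640472412
1.5 0.4 0.13654352508161338
-0.8 1.4 0.0750500745572924
-1.7 0.74 0.07074700948274093
press 0.7382034111680305 gap 22.99361664414418
t 32.65
xs gap 17.022151585567503 F 29.21169877052307
1.5 0.78 0.18228333686808185
-0.4 1.16 0.05574153364135781
-0.8 1.49 0.01355930728092336
press 1.4912855880294507 gap 16.96393635915618
t 42.55
m c scene (array([-1.3, -0.7]), np.float64(141.25))
m c top (array([-1.3,  0.4]), np.float64(104.25))
l d scene (array([ 0.3, -1.3]), np.float64(204.6875))
l d top (array([1., 0.]), np.float64(169.5625))
s b scene (array([0.1, 0. ]), np.float64(87.75))
s b top (array([-0.4,  0.5]), np.float64(63.625))
xs a scene (array([0.4, 0. ]), np.float64(55.6875))
xs a top (array([-1.1,  0. ]), np.float64(33.1875))
```

View pics/c3.png

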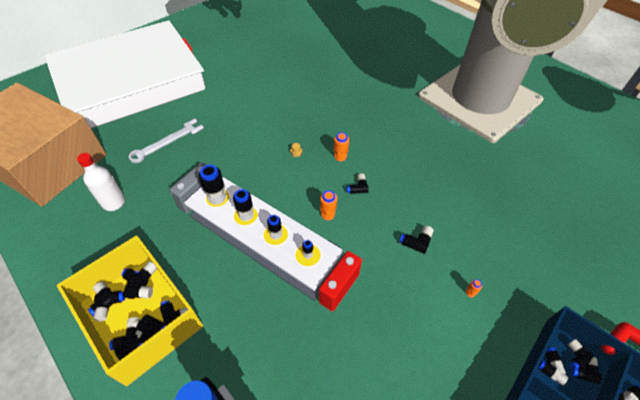

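View pics/c3t.png

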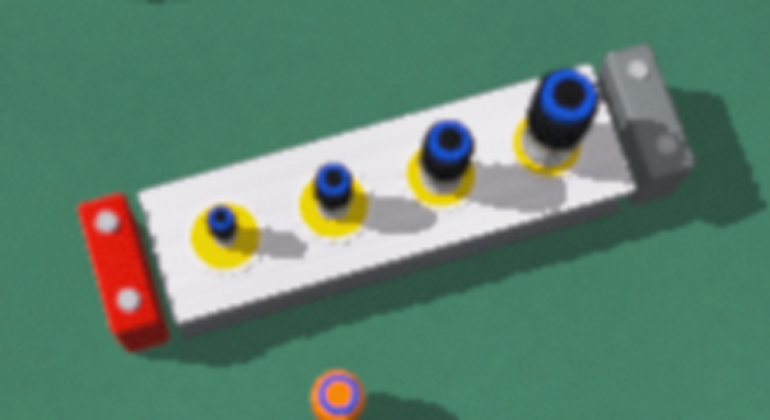

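All four stand upright and centred to within about 1.5 mm. In the scene view xs is at (307,250), s at (274,228), m at (243,207) and l at (211,187), with xs beside the red block. The orange look-alikes haven't been moved, and the arm is clear.

```bash
python3 -c "
from workcell import env
print(env.hand_in())"
```

```text
the job is handed in; nothing more can be done
None
```

The job is handed in: all four fittings stand upright on their marks, smallest next to the red block, each within about 1.5 mm of centre by the cameras, at about 43 s of the 112 s allowed; I did not read the platform's travel directly.

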